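# Tidy the rapid-test table

## Robot

A 6-joint arm with a two-finger parallel gripper is mounted at the origin on the work surface. World frame = base frame: x ahead of the robot, y to its left, z up, the work surface at z = 0. Lengths are in m, angles in rad, forces in N, time in s.
With the tool pointing down it reaches from about 0.35 to 0.85 m from the base axis. Payload 8.1 kg.
Tool frame: the origin (TCP) lies at the very end of the fingers, on their centre line; the grasp point (between the pads) lies 19 mm behind it (env.grasp_offset is the distance from the TCP to the grasp point, in m); z points along the fingers, y is the direction in which the jaws open and shut (so a half turn about z gives the same grasp; the last joint's range is limited). The gripper opens to 93 mm and grips with 3 to 60 N. Pads are 15 mm wide; open, the fingers measure 128 mm over their backs; the gripper's body (75 mm by 188 mm) begins 65 mm behind the grasp point.
Start: joints at [-1.254, 0.13, 1.488, -0, 1.523, -0.085], TCP at [0.235, -0.552, 0.219] pointing down, gripper open.
Joint ranges: [-2.96, 2.96], [-0.89, 2.26], [0.02, 2.5], [-1.34, 4.48], [0, 2.73], [-2.66, 2.66]. Speed limits (rad/s): [2.39, 2.39, 2.79, 3.14, 3.14, 3.14].

## Interface

Orientations are given as [roll, pitch, yaw] about the fixed x, y, z axes, in that order (R = Rz(yaw) Ry(pitch) Rx(roll)).
In Python, from rig import env gives the robot as it stands. The module is installed in compiled form; this text tells all that it offers.
- The arm moves only by the shell command python3 -m crank 'ROWS' [FORCE]. ROWS is JSON, a list of rows, each a list of 3 entries, a list of its own where there are three numbers: the finger opening in m, from 0 to 0.093, then the shift along the tool's x, y, z in m, then the turn, a rotation vector about the tool's x, y, z in units of 6 degrees (1.0 is 6 degrees). A call has 1 to 12 rows; each row is the pose to reach, as a shift and turn from the pose commanded when the call began, along the tool's axes at that moment; what a row does not reach only later rows make up. A row lasts 1/10 s, in which the tool goes at most 50 mm and 8.59 degrees, less where a joint would pass 70% of its speed; a pose out of reach is approached as far as the arm can. A call with a gripper value outside its range is refused whole. The fingers move at their own pace and stop on an object; FORCE is the grip in N (left out, the last holds). Time passes only in rows, so rows that repeat a pose let the fingers close. It gives the time, the measured TCP pose, the force and the opening at its end, in the units of the state.
- env.state(): the state, without advancing time (a new reading comes with each control period).
- env.grab_frame(name): name is "scene" or "top"; returns the picture (420x560x3 uint8, blue, green, red); there is no depth.
- env.camera_params(name): a dict with "camera_matrix" (3x3 intrinsics, pixels), "world_to_cam" (4x4, takes a point from world to camera coordinates). Camera axes: x right, y up, looking along -z (the intrinsics and any distortion apply to the point x, -y, -z); pixel columns grow to the right and rows downward; lengths in m; the calibration is good to about 2 mm. A picture is of the moment at which its call begins. camera_params takes no time and is no camera call.
- env.job_done(): hands the job in, once; it reports no verdict.
The state is a dict: "time_s": time; "joint_pos": joint angles; "dq": joint speeds; "joint_efforts": joint torques, N m; "position": TCP position; "ee_rot": TCP orientation; "ft_force": force on the tool from outside, world axes, zero at the start; "torque": the same for the moment, N m; "finger_gap": opening from 0.0 (shut) to 1.0 (fully open).
Only numpy, scipy, OpenCV 4.12 (cv2) and the standard library are available. Lean on these libraries where they do the work, as an engineer would, in place of code of your own. Each camera call takes 0.05 s, during which the arm holds its last target. There are 200 camera calls.

## Task

Clear the finished tests off the table: lay each test cassette flat, face up, in the grey tray on the half of its own colour (blue end on blue, yellow end on yellow), and stand the green dropper bottle upright in the green box and the red-capped specimen pot upright in the red box. When both cassettes are in, lower the white cover plate onto the tray so that both brass pins come up through its holes and it lies flat on the rim. Leave the white canister standing where it is.

Things in the scene. Friction and masses are not known exactly. Their poses are not given: they have to be found in the camera images.
- blue_cassette: Loose white rapid-test cassette with a blue patch on one end of its top, 70 x 20 x 6 mm, 15 g. Origin: centre of its underside; x along its length (the blue end is at -x), z out of its face, up at the start, when it lies on the table.
- yellow_cassette: The same cassette with a yellow patch on the end instead of blue; origin and axes likewise.
- dropper_bottle: Loose white dropper bottle with green band and green conical cap, standing: body 25 mm diameter and 40 mm high, then the cap, tapering to a nozzle, 65 mm high in all, about 30 g. Origin: centre of its underside, z up along its axis.
- specimen_pot: Loose cream specimen pot, standing: body 30 mm diameter and 43 mm high, then a red screw cap of 32 mm diameter, 58 mm high in all, about 40 g. Origin: centre of its underside, z up along its axis.
- cover_plate: Loose white plate lying flat, 124 (x) x 150 (y) x 5 mm, about 140 g. Two 12 mm through holes at x = +52 and -52 mm, y = 0. In the middle a black bar handle, 50 mm along x, 14 mm thick in y, from 5 to 30 mm above the underside. Origin: centre of its underside, z up. It fits either way round.
- cassette_tray: Fixed grey tray, 124 (x) x 150 (y) mm. Origin: centre of underside, on the table. Open inside 90 (x) x 140 (y) mm; floor 4 mm, rim 14 mm above the origin. Floor half at +y is blue, at -y yellow, no wall between; half centres at y = +-35 mm. Two 8 mm brass pins with tapered tops stand on the rim at x = +-52 mm, y = 0, tops at 28 mm. The seated cover has its underside at 14 mm.
- green_box: Fixed green open box, 90 x 90 mm outside, 25 mm high, walls and floor 5 mm. Origin: centre of its underside, on the table. For the dropper bottle.
- red_box: Fixed red open box of the same size; origin likewise. For the specimen pot.
- canister: White canister with a red band, 62 mm diameter, 85 mm high, a loose bystander to be left alone. Origin: centre of its underside.

How it is judged:
On the way, in this order (a step that is already met when the one before it is completed fails the run):
1. both cassettes lie flat in the tray, each on the half of its own colour (x of blue_cassette in the frame of cassette_tray between -0.037 and 0.037 m and y of blue_cassette in the frame of cassette_tray between 0.01 and 0.064 m and z of blue_cassette in the frame of cassette_tray between 0.001 and 0.007 m and angle between each of blue_cassette, yellow_cassette's own z axis and vertical below 0.1 rad and x of yellow_cassette in the frame of cassette_tray between -0.037 and 0.037 m and y of yellow_cassette in the frame of cassette_tray between -0.064 and -0.01 m and z of yellow_cassette in the frame of cassette_tray between 0.001 and 0.007 m), for 0.2 s.
2. the cover plate lies on the tray's rim, both pins through its holes (horizontal distance between cover_plate and cassette_tray below 0.006 m and z of cover_plate in the frame of cassette_tray between 0.011 and 0.0165 m and angle between cover_plate's own z axis and vertical below 0.035 rad and angle between the x axis of cover_plate and the x axis of cassette_tray, either way round below 0.07 rad), for 0.2 s.
At the end, for the whole second after the job is handed in: Cassettes flat, face up on the tray floor, middles 10 mm or more inside their own colour half; bottle upright on the floor of the green box, pot of the red one (0.12 rad); cover flat on the tray rim (2.5 mm, 0.035 rad), centred within 6 mm, pins through its holes; all at rest (all of step 1 and all of step 2 and x of dropper_bottle in the frame of green_box between -0.03 and 0.03 m and y of dropper_bottle in the frame of green_box between -0.03 and 0.03 m and z of dropper_bottle in the frame of green_box between 0.001 and 0.012 m and angle between each of dropper_bottle, specimen_pot's own z axis and vertical below 0.12 rad and x of specimen_pot in the frame of red_box between -0.03 and 0.03 m and y of specimen_pot in the frame of red_box between -0.03 and 0.03 m and z of specimen_pot in the frame of red_box between 0.001 and 0.012 m and linear speed of each of blue_cassette, yellow_cassette, dropper_bottle, specimen_pot, cover_plate below 0.02 m/s); the robot touches nothing.
It fails at once if the white canister is shifted more than 20 mm or tipped (distance of canister from where it was at the start of the episode above 0.02 m or angle between canister's own z axis and vertical above 0.3 rad).
It also fails if it takes over 120 s, if anything falls off the work surface, if the arm or the gripper's body presses on something with over 40 N, if the wrist force passes 120 N, or if a joint passes its speed limit or range.

## Working session

There is one attempt and no reset: what is moved stays moved. The work goes in short steps, Python scripts to look and compute and a shell command to move; the robot and the scene stay as the last step left them, time stands still between calls to the robot, and variables do not carry over. Pictures are saved under pics/ and viewed, about 12 in all and at most 16, crops included, and the job is handed in when it is done.

```bash
mkdir -p pics
cat > h.py <<'E'
import numpy as np, cv2
from rig import env
from scipy.spatial.transform import Rotation as R
def pt(name,u,v,z):
    c=env.camera_params(name);K=np.array(c["camera_matrix"]);T=np.array(c["world_to_cam"])
    d=np.linalg.inv(K)@[u,v,1]; d=np.array([d[0],-d[1],-d[2]])
    o=-T[:3,:3].T@T[:3,3]; d=T[:3,:3].T@d
    return o+d*(z-o[2])/d[2]
def px(name,p):
    c=env.camera_params(name);K=np.array(c["camera_matrix"]);T=np.array(c["world_to_cam"])
    q=T[:3,:3]@np.array(p)+T[:3,3]; w=K@[q[0],-q[1],-q[2]]; return w[:2]/w[2]
def pic(name,fn,crop=None,s=1):
    im=env.grab_frame(name); cv2.imwrite('pics/raw_'+fn,im)
    if crop: x0,y0,x1,y1=crop; im=im[y0:y1,x0:x1]
    cv2.imwrite('pics/'+fn,cv2.resize(im,None,fx=s,fy=s,interpolation=cv2.INTER_CUBIC))
def go(x,y,z,yaw):
    """shift in tool axes and turn (units 6deg) to a tool-down pose; yaw = direction of jaw axis (tool y), mod pi"""
    s=env.state();p=np.array(s["position"]);Rc=R.from_euler('xyz',s["ee_rot"])
    sh=Rc.inv().apply(np.array([x,y,z])-p)
    out=[]
    for a in (yaw,yaw+np.pi):
        yv=np.array([np.cos(a),np.sin(a),0]);zv=np.array([0,0,-1.]);Rt=R.from_matrix(np.c_[np.cross(yv,zv),yv,zv])
        out.append((Rc.inv()*Rt).as_rotvec()/np.radians(6))
    print("shift",sh.round(4),"turn",*[o.round(2) for o in out],"q6",round(s["joint_pos"][5],2))
E
python3 - <<'E'
from h import *
pic('top','t0.png',s=1.42);pic('scene','s0.png',s=1.42)
s=env.state();print(s,env.grasp_offset)
for n in('top','scene'):
    c=env.camera_params(n);T=np.array(c["world_to_cam"]);print(n,c,-T[:3,:3].T@T[:3,3])
E
```

```text
{'time_s': 0.1, 'joint_pos': array([-1.25439267e+00,  1.31067409e-01,  1.48918827e+00,  1.06021544e-05,
        1.52300752e+00, -8.53946457e-02]), 'dq': array([ 1.61177676e-04, -2.86533685e-03, -3.00764882e-03,  2.21321118e-03,
       -1.15364739e-03, -4.78828403e-05]), 'joint_efforts': array([ 1.47878829e-03, -5.61338711e+01, -4.93096340e+01,  7.70340697e-02,
        2.91517563e-02, -1.16393749e-04]), 'position': array([ 0.2345082 , -0.55170475,  0.21769342]), 'ee_rot': array([-3.1399291e+00, -1.5303301e-04,  4.0179766e-01]), 'ft_force': array([0.99596623, 0.12803268, 0.91310227]), 'torque': array([-0.07077285, -0.03262457,  0.11060368]), 'finger_gap': 1.0007474556720184} 0.0188
top {'camera_matrix': array([[418.2957499 ,   0.        , 274.26057836],
       [  0.        , 418.2957499 , 212.29958284],
       [  0.        ,   0.        ,   1.        ]]), 'world_to_cam': array([[ 0.01682304, -0.99977002,  0.01330007, -0.02188898],
       [ 0.99660778,  0.01783862,  0.08034129, -0.57231417],
       [-0.08056007,  0.01190337,  0.99667868, -0.85917166],
       [ 0.        ,  0.        ,  0.        ,  1.        ]])} [ 0.50152606 -0.00144762  0.90258966]
scene {'camera_matrix': array([[522.92588246,   0.        , 290.05270619],
       [  0.        , 522.92588246, 208.71159011],
       [  0.        ,   0.        ,   1.        ]]), 'world_to_cam': array([[-0.24340737,  0.96967452, -0.02200412,  0.14703227],
       [-0.62808576, -0.14029338,  0.76539274,  0.33845046],
       [ 0.7390948 ,  0.20012271,  0.6431872 , -1.42260247],
       [ 0.        ,  0.        ,  0.        ,  1.        ]])} [1.29980274 0.18960397 0.65918749]
```

View pics/t0.png

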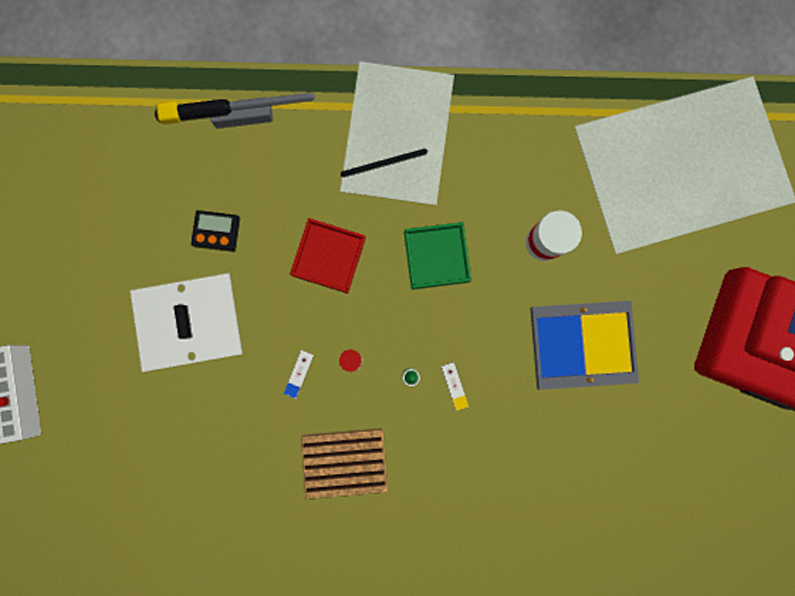

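View pics/s0.png

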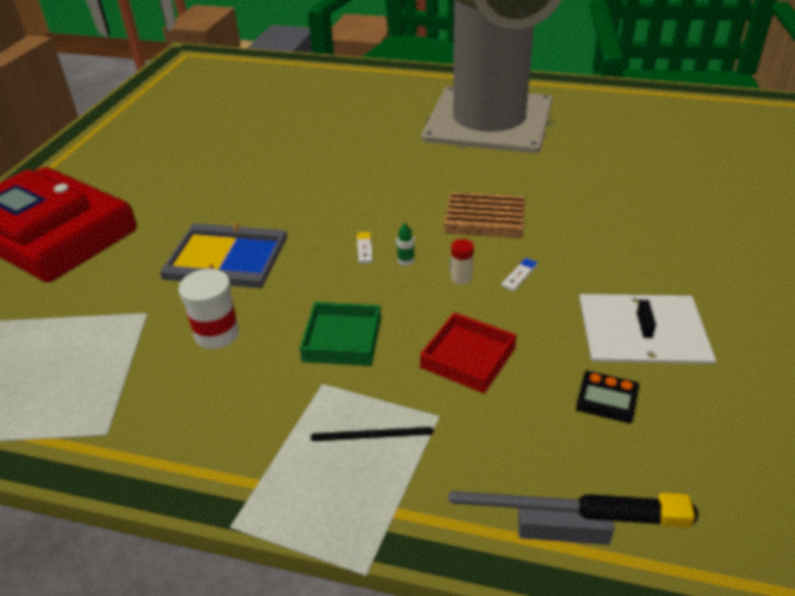

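The top view shows everything unobstructed. In 1.42x pixels: tray (585,345), green box (437,255), red box (328,255), cover (187,322), blue cassette (299,374), yellow cassette (455,386), pot (350,360), bottle (411,377), canister (557,232). The scene view agrees. Next I measure them on enlarged crops.

Run:
```python
from h import *
im=cv2.imread('pics/raw_t0.png')
a=cv2.resize(im[240:295,190:340],None,fx=5.3,fy=5.3,interpolation=cv2.INTER_CUBIC)
b=cv2.resize(im[185:285,85:185],None,fx=3,fy=3,interpolation=cv2.INTER_CUBIC)
c=cv2.resize(im[185:285,365:465],None,fx=3,fy=3,interpolation=cv2.INTER_CUBIC)
o=np.zeros((600,800,3),np.uint8);o[:a.shape[0],:a.shape[1]]=a;o[300:600,:300]=b;o[300:600,400:700]=c
cv2.imwrite('pics/c1.png',o)
hsv=cv2.cvtColor(im,cv2.COLOR_BGR2HSV)
def blob(name,lo,hi,roi,z):
    x0,y0,x1,y1=roi;m=cv2.inRange(hsv[y0:y1,x0:x1],lo,hi)
    n,l,st,ce=cv2.connectedComponentsWithStats(m);k=1+np.argmax(st[1:,4])
    ys,xs=np.nonzero(l==k);P=np.array([pt('top',x+x0+.0,y+y0+.0,z)[:2] for x,y in zip(xs,ys)],np.float32)
    r=cv2.minAreaRect(P*1000);M=np.cov(P.T);w,v=np.linalg.eigh(M)
    print(name,len(P),'mean',P.mean(0).round(4),'rect',np.round(r,1).tolist() if 0 else r,'pca',np.degrees(np.arctan2(v[1,1],v[0,1])).round(1))
W=((0,0,130),(179,70,255))
blob('bluecas',(0,0,110),(179,90,255),(190,240,225,285),.006)
blob('bluepatch',(100,130,60),(130,255,255),(190,240,225,285),.006)
blob('yelcas',(0,0,110),(179,90,255),(305,250,335,293),.006)
blob('yelpatch',(22,180,150),(32,255,255),(305,250,335,293),.006)
blob('potcap',(0,120,60),(8,255,255),(235,240,260,268),.058)
blob('botcap',(60,120,30),(90,255,255),(280,255,300,275),.045)
blob('plate',*W,(85,185,185,270),.005)
blob('handle',(0,0,0),(179,255,60),(115,205,145,250),.03)
blob('tblue',(100,130,60),(130,255,255),(370,205,455,280),.004)
blob('tyel',(22,180,150),(32,255,255),(370,205,455,280),.004)
blob('gbox',(60,100,30),(90,255,255),(280,150,335,210),.025)
blob('rbox',(0,120,60),(8,255,255),(200,150,260,210),.025)
blob('rbox2',(170,120,60),(179,255,255),(200,150,260,210),.025)
```

```text
bluecas 259 mean [0.4716 0.1199] rect ((469.468994140625, 120.6242904663086), (22.020023345947266, 57.894508361816406), 69.28374481201172) pca 158.9
bluepatch 75 mean [0.4389 0.1321] rect ((438.9355163574219, 132.1055145263672), (18.153541564941406, 17.532344818115234), 69.6342544555664) pca 92.7
yelcas 256 mean [ 0.4576 -0.1084] rect ((457.750244140625, -108.4100112915039), (52.115081787109375, 21.665605545043945), 19.1584529876709) pca -160.6
yelpatch 77 mean [ 0.4244 -0.121 ] rect ((424.2494201660156, -120.70458984375), (16.60633087158203, 20.22489356994629), 19.058666229248047) pca 104.1
potcap 173 mean [0.4855 0.043 ] rect ((485.8076171875, 43.80356216430664), (29.833101272583008, 29.659910202026367), 46.069252014160156) pca 105.8
botcap 63 mean [ 0.4631 -0.0437] rect ((463.68817138671875, -43.52970886230469), (16.187437057495117, 16.31862449645996), 0.9220897555351257) pca 115.8Traceback (most recent call last):
  File "<stdin>", line 22, in <module>
  File "<stdin>", line 12, in blob
  File "h.py", line 5, in pt
    c=env.camera_params(name);K=np.array(c["camera_matrix"]);T=np.array(c["world_to_cam"])
ValueError: time passes only in moves, steps and waits
```

View pics/c1.png

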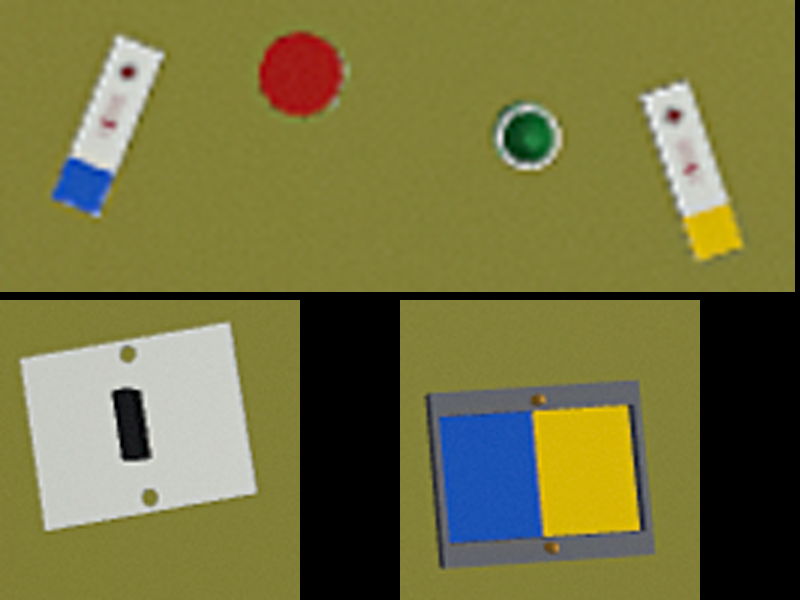

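Crop readings: cassette corners, cap centres, plate corners and holes, and tray corners and pins were all clear. I'll convert the corner readings.

```bash
python3 - <<'E'
s=open('h.py').read()
s=s.replace("def pt(","from functools import lru_cache\n@lru_cache\ndef cam(n): return env.camera_params(n)\ndef pt(",1).replace("c=env.camera_params(name)","c=cam(name)")
open('h.py','w').write(s)
E
python3 - <<'E'
from h import *
def cv(L,s,x0,y0,z): return np.array([pt('top',(x+.5)/s-.5+x0,(y+.5)/s-.5+y0,z)[:2] for x,y in L])
def quad(n,L,*a):
    P=cv(L,*a);r=cv2.minAreaRect((P*1000).astype(np.float32));e=[P[1]-P[0],P[2]-P[1],P[3]-P[2],P[0]-P[3]]
    A=lambda v:np.degrees(np.arctan2(v[1],v[0]))%180
    print(n,P.mean(0).round(4),'len',[round(np.linalg.norm(v),4) for v in e],'ang',[round(A(v),1) for v in e])
a=(5.3,190,240)
quad('blue',[(118,36),(163,53),(98,215),(53,200)],*a,.006)
quad('yel',[(641,97),(687,82),(743,246),(697,261)],*a,.006)
print('pot',cv([(301,74)],*a,.058),'bot',cv([(528,136)],*a,.040))
quad('plate',[(20,58),(230,22),(257,193),(46,230)],3,85,185,.005)
h=cv([(127.5,54),(150,197)],3,85,185,.004);print('holes',h,h.mean(0),np.linalg.norm(h[0]-h[1]),np.degrees(np.arctan2(*(h[0]-h[1])[::-1])))
hd=cv([(128.5,388),(137.5,460)],3,85,185+0,.03)-0
p=cv([(139,100),(153,248)],3,365,185,.027);print('pins',p,p.mean(0),np.linalg.norm(p[0]-p[1]),np.degrees(np.arctan2(*(p[0]-p[1])[::-1])))
quad('tray',[(28,95),(237,82),(254,252),(43,267)],3,365,185,.014)
q=795/560
quad('red',[(309,219),(365,237),(348,292),(291,275)],q,0,0,.025)
quad('green',[(404,229),(464,223),(470,282),(412,289)],q,0,0,.025)
print('can',cv([(559,232)],q,0,0,.085))
E
```

```text
blue [0.4628 0.1226] len [np.float64(0.0194), np.float64(0.0693), np.float64(0.019), np.float64(0.07)] ang [np.float64(70.4), np.float64(159.6), np.float64(72.7), np.float64(159.9)]
yel [ 0.4484 -0.112 ] len [np.float64(0.0195), np.float64(0.069), np.float64(0.0194), np.float64(0.0689)] ang [np.float64(108.9), np.float64(19.5), np.float64(108.7), np.float64(19.6)]
pot [[0.48568607 0.04303633]] bot [[ 0.46294996 -0.04422596]]
plate [0.5383 0.2939] len [np.float64(0.1513), np.float64(0.1242), np.float64(0.1505), np.float64(0.1242)] ang [np.float64(100.9), np.float64(11.1), np.float64(100.9), np.float64(11.4)]
holes [[0.58926738 0.30429331]
 [0.4875617  0.28380509]] [0.53841454 0.2940492 ] 0.10374879098867396 11.389587395064844
pins [[ 0.56540699 -0.30020843]
 [ 0.46234345 -0.30900597]] [ 0.51387522 -0.3046072 ] 0.10343833323877304 4.878958121135106
tray [ 0.5141 -0.3053] len [np.float64(0.1503), np.float64(0.1208), np.float64(0.1502), np.float64(0.1217)] ang [np.float64(94.6), np.float64(4.8), np.float64(94.9), np.float64(4.9)]
red [0.6395 0.0805] len [np.float64(0.0881), np.float64(0.0863), np.float64(0.0884), np.float64(0.0883)] ang [np.float64(73.1), np.float64(164.2), np.float64(74.4), np.float64(164.0)]
green [ 0.6426 -0.0824] len [np.float64(0.0906), np.float64(0.0895), np.float64(0.0871), np.float64(0.0911)] ang [np.float64(96.9), np.float64(6.1), np.float64(97.9), np.float64(8.4)]
can [[ 0.66959411 -0.24675568]]
```

Sizes match the known dimensions (cassettes 69x19, plate 151x124, pins 103 apart). Start with the yellow cassette.

```bash
python3 -c "
from h import *
go(.4484,-.112,.08,np.radians(109.5))"
```

```text
shift [ 0.3688 -0.3208  0.1383] turn [ 0.000e+00 -2.000e-02 -2.941e+01] [-0.02 -0.    0.59] q6 -0.09
```

```bash
python3 -m crank '[[0.045,[0.369,-0.321,0.1],[0,0,0.59]],[0.045,[0.369,-0.321,0.1],[0,0,0.59]],[0.045,[0.369,-0.321,0.1],[0,0,0.59]],[0.045,[0.369,-0.321,0.1],[0,0,0.59]],[0.045,[0.369,-0.321,0.138],[0,0,0.59]],[0.045,[0.369,-0.321,0.138],[0,0,0.59]],[0.045,[0.369,-0.321,0.138],[0,0,0.59]],[0.045,[0.369,-0.321,0.138],[0,0,0.59]],[0.045,[0.369,-0.321,0.138],[0,0,0.59]],[0.045,[0.369,-0.321,0.138],[0,0,0.59]],[0.045,[0.369,-0.321,0.138],[0,0,0.59]],[0.045,[0.369,-0.321,0.138],[0,0,0.59]]]' 20
python3 -c "
from h import *
go(.4484,-.112,.003,np.radians(109.5))"
```

```text
time_s: 1.3
position: [0.4482, -0.1108, 0.0796]
ee_rot: [-3.14, 0.002, 0.344]
ft_force: [0.9, -0.4, -0.1]
finger_gap: 0.482
shift [-0.0001  0.0013  0.0766] turn [-3.000e-02 -2.000e-02 -2.997e+01] [-0.01  0.02  0.03] q6 0.87
```

```bash
python3 -m crank '[[0.045,[0,0.001,0.04],[0,0,0]],[0.045,[0,0.001,0.065],[0,0,0]],[0.045,[0,0.001,0.0765],[0,0,0]],[0.045,[0,0.001,0.0765],[0,0,0]],[0.01,[0,0.001,0.0765],[0,0,0]],[0.01,[0,0.001,0.0765],[0,0,0]],[0.01,[0,0.001,0.0765],[0,0,0]],[0.01,[0,0.001,0.0765],[0,0,0]],[0.01,[0,0.001,0.0765],[0,0,0]]]' 20
python3 -m crank '[[0.01,[0,0,-0.04],[0,0,0]],[0.01,[0,0,-0.08],[0,0,0]],[0.01,[0,0,-0.1],[0,0,0]],[0.01,[0,0,-0.1],[0,0,0]]]'
python3 -c "
from h import *
t=np.radians(4.8);c=np.array([.514,-.305])-.028*np.array([-np.sin(t),np.cos(t)]);print(c)
go(*c,.1,np.radians(94.8))"
```

```text
time_s: 2.2
position: [0.45, -0.1138, 0.0052]
ee_rot: [3.14, -0.001, 0.34]
ft_force: [-1.0, -0.3, 6.0]
finger_gap: 0.197
time_s: 2.6
position: [0.4517, -0.1143, 0.1081]
ee_rot: [3.137, -0.005, 0.34]
ft_force: [0.7, -0.3, -0.7]
finger_gap: 0.196
[ 0.51634298 -0.3329018 ]
shift [-0.0121  0.2276  0.009 ] turn [  0.08   0.05 -27.55] [ 0.04 -0.06  2.45] q6 0.87
```

```bash
python3 -m crank '[[0.01,[-0.012,0.228,0],[0,0,2.45]],[0.01,[-0.012,0.228,0],[0,0,2.45]],[0.01,[-0.012,0.228,0],[0,0,2.45]],[0.01,[-0.012,0.228,0],[0,0,2.45]],[0.01,[-0.012,0.228,0],[0,0,2.45]],[0.01,[-0.012,0.228,0],[0,0,2.45]],[0.01,[-0.012,0.228,0],[0,0,2.45]],[0.01,[-0.012,0.228,0],[0,0,2.45]]]'
python3 -c "
from h import *
pic('scene','p1.png',(90,130,290,280),4)
go(.516,-.333,.009,np.radians(94.8))"
```

```text
time_s: 3.4
position: [0.5131, -0.3309, 0.1029]
ee_rot: [-3.14, 0.002, 0.084]
ft_force: [-0.5, -0.2, -0.9]
finger_gap: 0.198
shift [0.0026 0.0025 0.0943] turn [-2.000e-02 -2.000e-02 -2.999e+01] [-0.01  0.01  0.01] q6 0.83
```

View pics/p1.png

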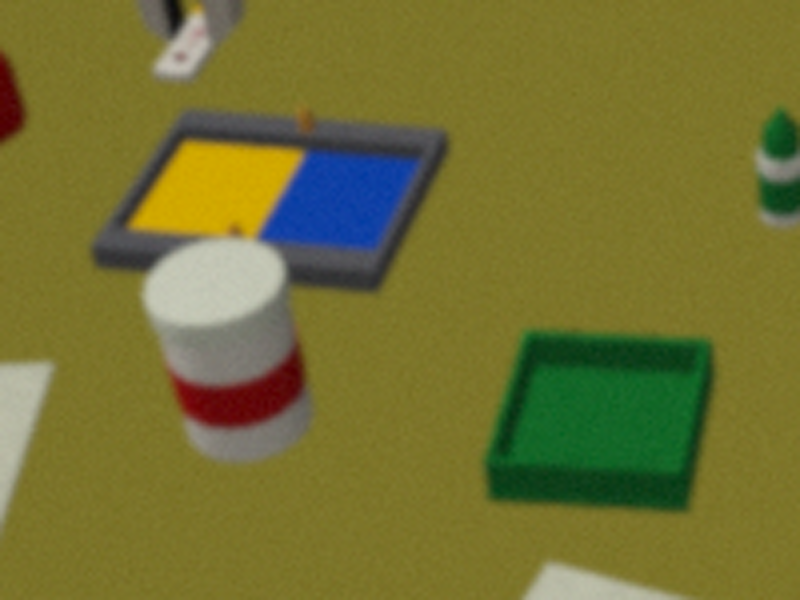

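The yellow cassette is held level and face up above the tray (about (195,45)). Lower and release it.

```bash
python3 -m crank '[[0.01,[0.003,0.0025,0.045],[0,0,0]],[0.01,[0.003,0.0025,0.08],[0,0,0]],[0.01,[0.003,0.0025,0.088],[0,0,0]],[0.01,[0.003,0.0025,0.093],[0,0,0]],[0.01,[0.003,0.0025,0.093],[0,0,0]],[0.032,[0.003,0.0025,0.093],[0,0,0]],[0.032,[0.003,0.0025,0.093],[0,0,0]],[0.032,[0.003,0.0025,0.093],[0,0,0]]]'
python3 -m crank '[[0.032,[0,0,-0.04],[0,0,0]],[0.032,[0,0,-0.08],[0,0,0]],[0.032,[0,0,-0.1],[0,0,0]],[0.032,[0,0,-0.1],[0,0,0]]]'
python3 -c "
from h import *
go(.4628,.1226,.1,np.radians(69.8))"
```

```text
time_s: 4.25
position: [0.5179, -0.3353, 0.0126]
ee_rot: [3.14, -0.002, 0.083]
ft_force: [-0.4, 0.4, 0.4]
finger_gap: 0.336
time_s: 4.65
position: [0.5196, -0.3367, 0.1166]
ee_rot: [3.136, -0.006, 0.083]
ft_force: [1.1, -1.0, 0.6]
finger_gap: 0.344
shift [-0.0185 -0.4625  0.0138] turn [  0.1    0.06 -25.84] [ 0.04 -0.07  4.16] q6 0.83
```

```bash
python3 -m crank '[[0.045,[-0.0185,-0.4625,0.014],[0,0,4.16]],[0.045,[-0.0185,-0.4625,0.014],[0,0,4.16]],[0.045,[-0.0185,-0.4625,0.014],[0,0,4.16]],[0.045,[-0.0185,-0.4625,0.014],[0,0,4.16]],[0.045,[-0.0185,-0.4625,0.014],[0,0,4.16]],[0.045,[-0.0185,-0.4625,0.014],[0,0,4.16]],[0.045,[-0.0185,-0.4625,0.014],[0,0,4.16]],[0.045,[-0.0185,-0.4625,0.014],[0,0,4.16]],[0.045,[-0.0185,-0.4625,0.014],[0,0,4.16]],[0.045,[-0.0185,-0.4625,0.014],[0,0,4.16]],[0.045,[-0.0185,-0.4625,0.014],[0,0,4.16]],[0.045,[-0.0185,-0.4625,0.014],[0,0,4.16]]]' 20
python3 -c "
from h import *
pic('top','p2.png',(370,205,460,280),6)
go(.4628,.1226,.003,np.radians(69.8))"
```

```text
time_s: 5.85
position: [0.4598, 0.124, 0.0965]
ee_rot: [3.141, 0.001, -0.352]
ft_force: [-0.5, -0.6, 0.0]
finger_gap: 0.485
shift [ 0.003  -0.0002  0.0936] turn [ 1.e-02 -1.e-02  3.e+01] [ 0.01  0.   -0.  ] q6 2.08
```

View pics/p2.png

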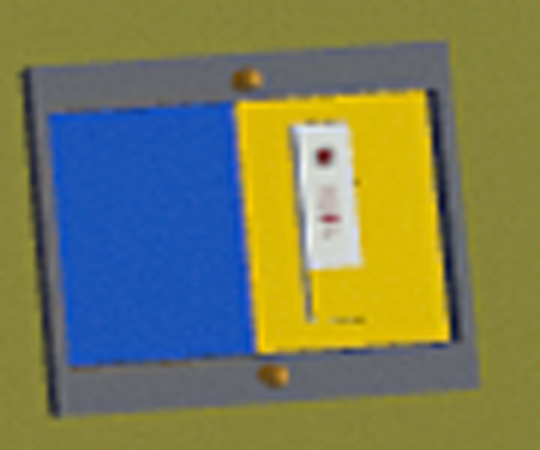

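The yellow cassette lies flat and face up, about central in the yellow half at (332,220). Its yellow patch blends into the floor. Now the blue one.

```bash
python3 -m crank '[[0.045,[0.002,0,0.045],[0,0,0]],[0.045,[0.002,0,0.08],[0,0,0]],[0.045,[0.002,0,0.0935],[0,0,0]],[0.045,[0.002,0,0.0935],[0,0,0]],[0.01,[0.002,0,0.0935],[0,0,0]],[0.01,[0.002,0,0.0935],[0,0,0]],[0.01,[0.002,0,0.0935],[0,0,0]],[0.01,[0.002,0,0.0935],[0,0,0]],[0.01,[0.002,0,0.0935],[0,0,0]]]' 20
python3 -m crank '[[0.01,[0,0,-0.04],[0,0,0]],[0.01,[0,0,-0.08],[0,0,0]],[0.01,[0,0,-0.1],[0,0,0]],[0.01,[0,0,-0.1],[0,0,0]],[0.01,[0,0,-0.1],[0,0,0]]]'
python3 -c "
from h import *
t=np.radians(4.8);c=np.array([.514,-.305])+.030*np.array([-np.sin(t),np.cos(t)]);print(c)
go(*c,.1,np.radians(94.8))"
```

```text
time_s: 6.8
position: [0.4625, 0.1239, 0.0042]
ee_rot: [-3.141, -0.001, -0.352]
ft_force: [0.4, -2.1, 2.9]
finger_gap: 0.205
time_s: 7.3
position: [0.462, 0.1242, 0.1036]
ee_rot: [-3.141, -0.001, -0.352]
ft_force: [-0.2, -0.4, -1.0]
finger_gap: 0.205
[ 0.51148966 -0.27510521]
shift [0.1841 0.3577 0.0036] turn [-1.000e-02  0.000e+00  2.584e+01] [-0.   -0.01 -4.16] q6 2.08
```

```bash
python3 -m crank '[[0.01,[0.184,0.358,0],[0,0,-4.16]],[0.01,[0.184,0.358,0],[0,0,-4.16]],[0.01,[0.184,0.358,0],[0,0,-4.16]],[0.01,[0.184,0.358,0],[0,0,-4.16]],[0.01,[0.184,0.358,0],[0,0,-4.16]],[0.01,[0.184,0.358,0],[0,0,-4.16]],[0.01,[0.184,0.358,0],[0,0,-4.16]],[0.01,[0.184,0.358,0],[0,0,-4.16]],[0.01,[0.184,0.358,0],[0,0,-4.16]],[0.01,[0.184,0.358,0],[0,0,-4.16]],[0.01,[0.184,0.358,0],[0,0,-4.16]]]'
python3 -c "
from h import *
go(.5115,-.275,.009,np.radians(94.8))"
```

```text
time_s: 8.4
position: [0.5098, -0.2747, 0.1013]
ee_rot: [-3.139, 0.003, 0.082]
ft_force: [-0.5, 0.5, 0.7]
finger_gap: 0.204
shift [0.002  0.0007 0.0923] turn [ 0.04  0.04 29.99] [-0.03  0.03 -0.01] q6 0.91
```

```bash
python3 -m crank '[[0.01,[0.002,0.001,0.045],[0,0,0]],[0.01,[0.002,0.001,0.08],[0,0,0]],[0.01,[0.002,0.001,0.09],[0,0,0]],[0.01,[0.002,0.001,0.092],[0,0,0]],[0.01,[0.002,0.001,0.092],[0,0,0]],[0.01,[0.002,0.001,0.092],[0,0,0]],[0.032,[0.002,0.001,0.092],[0,0,0]],[0.032,[0.002,0.001,0.092],[0,0,0]],[0.032,[0.002,0.001,0.092],[0,0,0]]]'
python3 -m crank '[[0.032,[0,0,-0.04],[0,0,0]],[0.032,[0,0,-0.08],[0,0,0]],[0.032,[0,0,-0.12],[0,0,0]],[0.032,[0,0,-0.12],[0,0,0]],[0.032,[0,0,-0.12],[0,0,0]]]'
python3 -c "
from h import *
go(.5384,.294,.13,np.radians(101.2))"
```

```text
time_s: 9.3
position: [0.5136, -0.2766, 0.0124]
ee_rot: [3.141, -0.001, 0.083]
ft_force: [-0.0, -0.8, -0.1]
finger_gap: 0.34
time_s: 9.8
position: [0.5141, -0.277, 0.1333]
ee_rot: [3.14, -0.003, 0.083]
ft_force: [0.5, -0.1, 0.7]
finger_gap: 0.348
shift [ 0.0717 -0.567   0.0023] turn [-0.04 -0.03 28.93] [ 0.02 -0.02 -1.07] q6 0.91
```

```bash
python3 -m crank '[[0.04,[0.072,-0.567,0.002],[0,0,-1.07]],[0.04,[0.072,-0.567,0.002],[0,0,-1.07]],[0.04,[0.072,-0.567,0.002],[0,0,-1.07]],[0.04,[0.072,-0.567,0.002],[0,0,-1.07]],[0.04,[0.072,-0.567,0.002],[0,0,-1.07]],[0.04,[0.072,-0.567,0.002],[0,0,-1.07]],[0.04,[0.072,-0.567,0.002],[0,0,-1.07]],[0.04,[0.072,-0.567,0.002],[0,0,-1.07]],[0.04,[0.072,-0.567,0.002],[0,0,-1.07]],[0.04,[0.072,-0.567,0.002],[0,0,-1.07]],[0.04,[0.072,-0.567,0.002],[0,0,-1.07]],[0.04,[0.072,-0.567,0.002],[0,0,-1.07]]]'
python3 -m crank '[[0.04,[0.072,-0.567,0.002],[0,0,-1.07]]]' >/dev/null; 
python3 -c "
from h import *
pic('top','p3.png',(370,205,460,280),6)
go(.5384,.294,.009,np.radians(101.2))"
```

```text
time_s: 11.0
position: [0.5357, 0.2984, 0.1271]
ee_rot: [-3.141, 0.003, 0.198]
ft_force: [0.0, -0.8, -0.8]
finger_gap: 0.431
shift [-0.0111  0.0577  0.1176] turn [ -0.04  -0.04 -28.8 ] [-0.03  0.03  1.2 ] q6 1.75
```

View pics/p3.png

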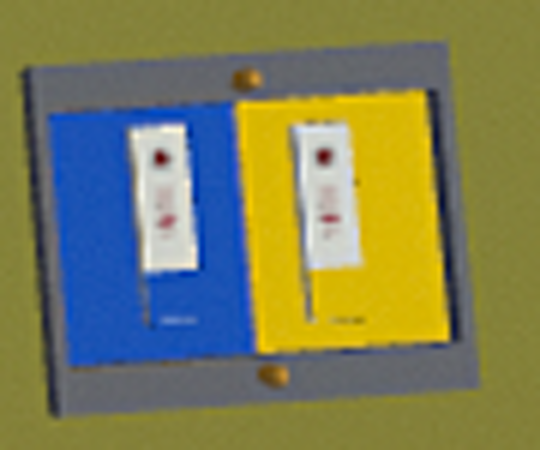

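Both cassettes lie flat and face up, one on each half ((165,200) and (332,200)). The extra row I appended was relative to the new pose and moved the arm one step further, so I'm correcting that.

```bash
python3 -m crank '[[0.04,[-0.011,0.0577,0],[0,0,1.2]],[0.04,[-0.011,0.0577,0],[0,0,1.2]],[0.04,[-0.011,0.0577,0],[0,0,1.2]],[0.04,[-0.011,0.0577,0.05],[0,0,1.2]],[0.04,[-0.011,0.0577,0.07],[0,0,1.2]],[0.04,[-0.011,0.0577,0.07],[0,0,1.2]],[0.04,[-0.011,0.0577,0.07],[0,0,1.2]]]'
python3 -c "
from h import *
go(.5384,.294,.009,np.radians(101.2))"
```

```text
time_s: 11.85
position: [0.5407, 0.2866, 0.0592]
ee_rot: [-3.142, 0.001, 0.182]
ft_force: [0.4, 0.5, 0.4]
finger_gap: 0.433
shift [-0.0009 -0.0077  0.0502] turn [2.000e-02 0.000e+00 2.988e+01] [-0.    0.01 -0.12] q6 1.79
```

```bash
python3 -m crank '[[0.04,[-0.001,-0.0077,0],[0,0,-0.12]],[0.04,[-0.001,-0.0077,0.03],[0,0,-0.12]],[0.04,[-0.001,-0.0077,0.045],[0,0,-0.12]],[0.04,[-0.001,-0.0077,0.050],[0,0,-0.12]],[0.04,[-0.001,-0.0077,0.050],[0,0,-0.12]],[0.0,[-0.001,-0.0077,0.050],[0,0,-0.12]],[0.0,[-0.001,-0.0077,0.050],[0,0,-0.12]],[0.0,[-0.001,-0.0077,0.050],[0,0,-0.12]],[0.0,[-0.001,-0.0077,0.050],[0,0,-0.12]],[0.0,[-0.001,-0.0077,0.050],[0,0,-0.12]]]' 45
python3 -m crank '[[0.0,[0,0,-0.03],[0,0,0]],[0.0,[0,0,-0.06],[0,0,0]],[0.0,[0,0,-0.09],[0,0,0]],[0.0,[0,0,-0.11],[0,0,0]],[0.0,[0,0,-0.11],[0,0,0]],[0.0,[0,0,-0.11],[0,0,0]]]'
python3 -c "
from h import *
go(.514,-.305,.12,np.radians(94.8))"
```

```text
time_s: 12.85
position: [0.5393, 0.2939, 0.0102]
ee_rot: [-3.141, -0.001, 0.194]
ft_force: [0.2, -0.2, 4.1]
finger_gap: 0.145
time_s: 13.45
position: [0.5387, 0.2937, 0.1189]
ee_rot: [-3.142, -0.0, 0.194]
ft_force: [-0.3, -0.2, -1.1]
finger_gap: 0.15
shift [-0.1399  0.5826 -0.0011] turn [  0.    -0.   -28.94] [-0.   -0.    1.06] q6 1.79
```

```bash
python3 -m crank '[[0.0,[-0.14,0.5826,0],[0,0,1.06]],[0.0,[-0.14,0.5826,0],[0,0,1.06]],[0.0,[-0.14,0.5826,0],[0,0,1.06]],[0.0,[-0.14,0.5826,0],[0,0,1.06]],[0.0,[-0.14,0.5826,0],[0,0,1.06]],[0.0,[-0.14,0.5826,0],[0,0,1.06]],[0.0,[-0.14,0.5826,0],[0,0,1.06]],[0.0,[-0.14,0.5826,0],[0,0,1.06]],[0.0,[-0.14,0.5826,0],[0,0,1.06]],[0.0,[-0.14,0.5826,0],[0,0,1.06]],[0.0,[-0.14,0.5826,0],[0,0,1.06]],[0.0,[-0.14,0.5826,0],[0,0,1.06]]]'
python3 -c "
from h import *
go(.514,-.305,.055,np.radians(94.8))"
```

```text
time_s: 14.65
position: [0.5123, -0.3062, 0.1167]
ee_rot: [-3.139, 0.003, 0.083]
ft_force: [0.8, -0.9, -0.9]
finger_gap: 0.147
shift [ 0.002  -0.0009  0.0617] turn [ 0.04  0.04 29.99] [-0.02  0.03 -0.01] q6 0.86
```

```bash
python3 -m crank '[[0.0,[0.002,-0.001,0.03],[0,0,0]],[0.0,[0.002,-0.001,0.062],[0,0,0]],[0.0,[0.002,-0.001,0.062],[0,0,0]],[0.0,[0.002,-0.001,0.062],[0,0,0]],[0.0,[0.002,-0.001,0.062],[0,0,0]]]'
python3 -c "
from h import *
pic('top','p4.png',(350,190,475,285),6)
go(.514,-.305,.045,np.radians(94.8))
s=env.state();print(s['position'],px('top',[.5654,-.3002,.05]),px('top',[.4623,-.309,.05]))"
```

```text
time_s: 15.15
position: [0.5166, -0.3038, 0.0586]
ee_rot: [3.141, -0.001, 0.084]
ft_force: [-0.6, -0.1, -0.8]
finger_gap: 0.145
shift [-0.0031  0.0006  0.0142] turn [ 3.e-02  2.e-02 -3.e+01] [ 0.02 -0.02  0.  ] q6 0.87
[ 0.51704388 -0.30409799  0.05920801] [414.7963731  217.25515407] [419.62687179 267.92949364]
```

View pics/p4.png

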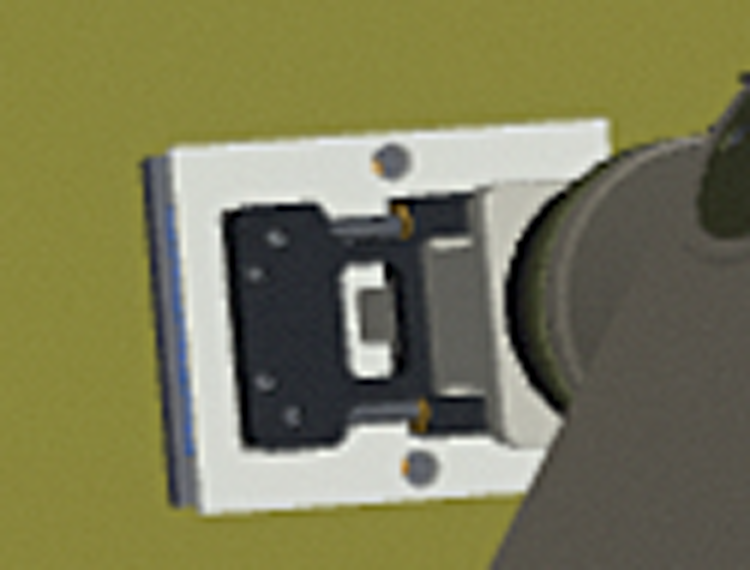

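Both holes are visible at (392,161) and (421,469), with the brass pins showing at their left edges, as expected from parallax. I'll compute the residual.

```bash
python3 -c "
from h import *
for zz in (.050,.054):
  P=[pt('top',(x+.5)/6-.5+350,(y+.5)/6-.5+190,zz)[:2] for x,y in((392,161),(421,469))]
  d=P[0]-P[1];c=(P[0]+P[1])/2;print(c,np.linalg.norm(d),np.degrees(np.arctan2(d[1],d[0])))
s=env.state();t=s['position'];print(t)
dxy=np.array([.5139,-.3047])-c;print(dxy,R.from_euler('xyz',s['ee_rot']).inv().apply([*dxy,0]))"
```

```text
[ 0.51489818 -0.30486063] 0.1048328187846827 4.80962695385645
[ 0.51483544 -0.30343714] 0.10434098631620121 4.809626953856436
[ 0.51704388 -0.30409799  0.05920801]
[-0.00093544 -0.00126286] [-1.03825208e-03  1.17978622e-03 -5.16496759e-08]
```

```bash
python3 -m crank '[[0.0,[-0.001,0.0007,0.013],[0,0,0]],[0.0,[-0.001,0.0007,0.016],[0,0,0]],[0.0,[-0.001,0.0007,0.016],[0,0,0]],[0.0,[-0.001,0.0007,0.016],[0,0,0]]]'
python3 -m crank '[[0.0,[0,0,0.004],[0,0,0]],[0.0,[0,0,0.008],[0,0,0]],[0.0,[0,0,0.01],[0,0,0]],[0.0,[0,0,0.01],[0,0,0]]]'
```

```text
time_s: 15.6
position: [0.5149, -0.3044, 0.0414]
ee_rot: [-3.141, 0.0, 0.083]
ft_force: [0.2, -0.1, -0.9]
finger_gap: 0.144
time_s: 16.0
position: [0.5151, -0.3048, 0.0312]
ee_rot: [3.141, -0.0, 0.083]
ft_force: [1.1, -2.7, -3.0]
finger_gap: 0.147
```

```bash
python3 -m crank '[[0.0,[0,0,0.003],[0,0,0]],[0.0,[0,0,0.006],[0,0,0]],[0.0,[0,0,0.007],[0,0,0]],[0.0,[0,0,0.007],[0,0,0]]]'
python3 -c "
from h import *
pic('scene','p5.png',(90,130,240,230),5)"
```

```text
time_s: 16.4
position: [0.5152, -0.3048, 0.0244]
ee_rot: [3.141, -0.0, 0.083]
ft_force: [3.0, -3.0, -2.3]
finger_gap: 0.15
```

View pics/p5.png

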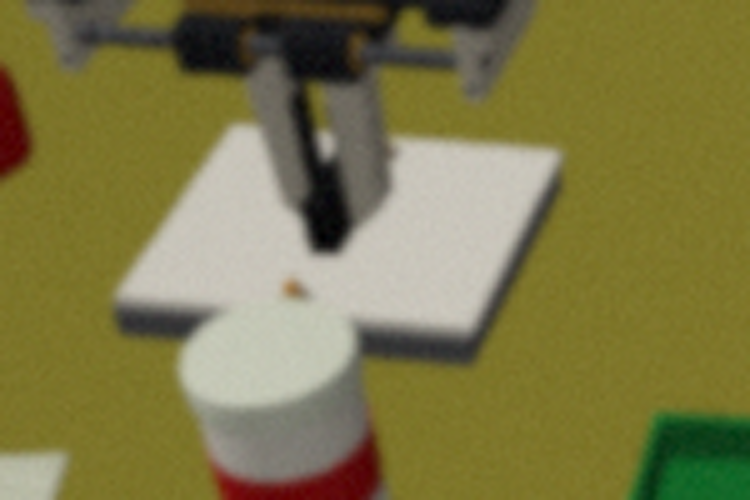

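The plate is on the rim, with the pin showing through the near hole (292,287) and the far one at (390,155). Release and retreat, then go to the bottle.

```bash
python3 -m crank '[[0.0,[0,0,0.001],[0,0,0]],[0.035,[0,0,0.0],[0,0,0]],[0.035,[0,0,0.0],[0,0,0]],[0.035,[0,0,0.0],[0,0,0]],[0.035,[0,0,0.0],[0,0,0]],[0.035,[0,0,-0.03],[0,0,0]],[0.035,[0,0,-0.07],[0,0,0]],[0.035,[0,0,-0.12],[0,0,0]],[0.035,[0,0,-0.13],[0,0,0]],[0.035,[0,0,-0.13],[0,0,0]],[0.035,[0,0,-0.13],[0,0,0]]]'
python3 -c "
from h import *
go(.463,-.044,.12,np.radians(94.8))"
```

```text
time_s: 17.55
position: [0.5144, -0.3041, 0.153]
ee_rot: [-3.14, 0.001, 0.084]
ft_force: [1.4, 1.1, -0.1]
finger_gap: 0.374
shift [-0.0295 -0.2635  0.0334] turn [2.e-02 2.e-02 3.e+01] [-0.01  0.01 -0.  ] q6 0.87
```

```bash
python3 -m crank '[[0.055,[-0.0295,-0.2635,0.033],[0,0,0]],[0.055,[-0.0295,-0.2635,0.033],[0,0,0]],[0.055,[-0.0295,-0.2635,0.033],[0,0,0]],[0.055,[-0.0295,-0.2635,0.033],[0,0,0]],[0.055,[-0.0295,-0.2635,0.033],[0,0,0]],[0.055,[-0.0295,-0.2635,0.033],[0,0,0]],[0.055,[-0.0295,-0.2635,0.033],[0,0,0]],[0.055,[-0.0295,-0.2635,0.033],[0,0,0]],[0.055,[-0.0295,-0.2635,0.033],[0,0,0]]]' 15
python3 -c "
from h import *
pic('top','p6.png',(365,190,470,285),6)
go(.463,-.044,.012,np.radians(94.8))"
```

```text
time_s: 18.45
position: [0.4634, -0.0453, 0.1207]
ee_rot: [-3.142, 0.001, 0.083]
ft_force: [-0.3, -0.0, -0.1]
finger_gap: 0.594
shift [-0.0004 -0.0016  0.109 ] turn [ 1.000e-02 -0.000e+00  2.998e+01] [ 0.    0.01 -0.02] q6 1.28
```

View pics/p6.png

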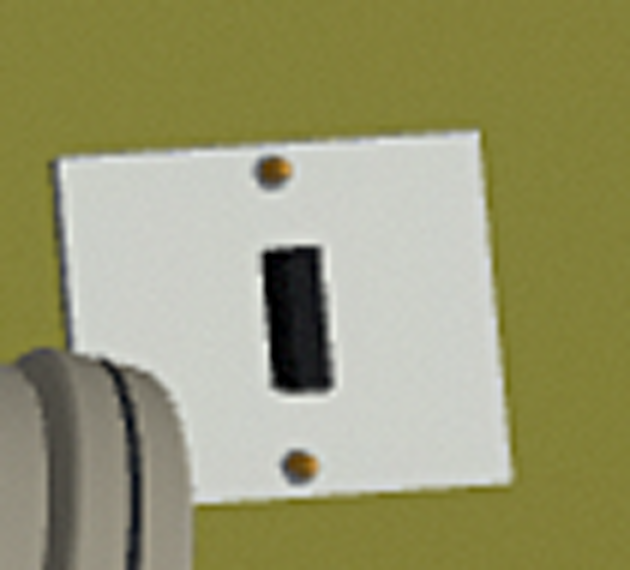

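The cover is seated, with both pins through their holes at (273,170) and (300,466). Now grasp the bottle.

```bash
python3 -m crank '[[0.055,[0,-0.0015,0.045],[0,0,0]],[0.055,[0,-0.0015,0.08],[0,0,0]],[0.055,[0,-0.0015,0.1],[0,0,0]],[0.055,[0,-0.0015,0.109],[0,0,0]],[0.055,[0,-0.0015,0.109],[0,0,0]],[0.01,[0,-0.0015,0.109],[0,0,0]],[0.01,[0,-0.0015,0.109],[0,0,0]],[0.01,[0,-0.0015,0.109],[0,0,0]],[0.01,[0,-0.0015,0.109],[0,0,0]],[0.01,[0,-0.0015,0.109],[0,0,0]]]' 12
python3 -m crank '[[0.01,[0,0,-0.04],[0,0,0]],[0.01,[0,0,-0.08],[0,0,0]],[0.01,[0,0,-0.09],[0,0,0]],[0.01,[0,0,-0.09],[0,0,0]],[0.01,[0,0,-0.09],[0,0,0]]]'
python3 -c "
from h import *
go(.6426,-.0824,.1,np.radians(97.2))"
```

```text
time_s: 19.5
position: [0.4642, -0.0431, 0.0132]
ee_rot: [3.141, -0.001, 0.084]
ft_force: [-0.4, -0.0, 3.8]
finger_gap: 0.267
time_s: 20.0
position: [0.4629, -0.0428, 0.1014]
ee_rot: [-3.141, 0.001, 0.084]
ft_force: [-0.5, -0.2, -1.4]
finger_gap: 0.268
shift [0.1758 0.0545 0.0012] turn [2.00e-02 1.00e-02 2.96e+01] [-0.    0.01 -0.4 ] q6 1.28
```

```bash
python3 -m crank '[[0.01,[0.176,0.0545,0],[0,0,-0.4]],[0.01,[0.176,0.0545,0],[0,0,-0.4]],[0.01,[0.176,0.0545,0],[0,0,-0.4]],[0.01,[0.176,0.0545,0],[0,0,-0.4]],[0.01,[0.176,0.0545,0],[0,0,-0.4]],[0.01,[0.176,0.0545,0],[0,0,-0.4]],[0.01,[0.176,0.0545,0],[0,0,-0.4]],[0.01,[0.176,0.0545,0],[0,0,-0.4]]]'
python3 -c "
from h import *
go(.6426,-.0824,.019,np.radians(97.2))"
```

```text
time_s: 20.8
position: [0.6423, -0.0822, 0.1021]
ee_rot: [-3.141, 0.001, 0.126]
ft_force: [-0.0, 0.4, -0.1]
finger_gap: 0.265
shift [0.0004 0.0003 0.0831] turn [1.e-02 1.e-02 3.e+01] [-0.    0.01 -0.  ] q6 1.24
```

```bash
python3 -m crank '[[0.01,[0,0,0.04],[0,0,0]],[0.01,[0,0,0.07],[0,0,0]],[0.01,[0,0,0.08],[0,0,0]],[0.01,[0,0,0.083],[0,0,0]],[0.01,[0,0,0.083],[0,0,0]],[0.01,[0,0,0.083],[0,0,0]]]'
python3 -m crank '[[0.035,[0,0,0],[0,0,0]],[0.035,[0,0,0],[0,0,0]],[0.035,[0,0,0],[0,0,0]],[0.035,[0,0,-0.03],[0,0,0]],[0.035,[0,0,-0.07],[0,0,0]],[0.035,[0,0,-0.11],[0,0,0]],[0.035,[0,0,-0.11],[0,0,0]],[0.035,[0,0,-0.11],[0,0,0]]]'
python3 -c "
from h import *
go(.4857,.043,.13,np.radians(73.8))"
```

```text
time_s: 21.4
position: [0.6449, -0.0829, 0.0217]
ee_rot: [3.141, -0.003, 0.125]
ft_force: [-0.1, 0.5, -0.2]
finger_gap: 0.269
time_s: 22.2
position: [0.6447, -0.0829, 0.1315]
ee_rot: [3.14, -0.003, 0.125]
ft_force: [-0.8, -0.1, -1.2]
finger_gap: 0.376
shift [-0.142  -0.1448  0.0008] turn [ 5.00e-02  1.00e-02 -2.61e+01] [ 0.   -0.04  3.9 ] q6 1.24
```

```bash
python3 -m crank '[[0.06,[-0.142,-0.145,0],[0,0,3.9]],[0.06,[-0.142,-0.145,0],[0,0,3.9]],[0.06,[-0.142,-0.145,0],[0,0,3.9]],[0.06,[-0.142,-0.145,0],[0,0,3.9]],[0.06,[-0.142,-0.145,0],[0,0,3.9]],[0.06,[-0.142,-0.145,0],[0,0,3.9]],[0.06,[-0.142,-0.145,0],[0,0,3.9]],[0.06,[-0.142,-0.145,0],[0,0,3.9]]]' 15
python3 -c "
from h import *
go(.4857,.043,.008,np.radians(73.8))"
```

```text
time_s: 23.0
position: [0.4854, 0.0427, 0.1294]
ee_rot: [3.141, -0.0, -0.284]
ft_force: [-0.1, 0.4, -0.0]
finger_gap: 0.643
shift [ 0.0002 -0.0004  0.1214] turn [-0.   -0.   29.99] [ 0.   -0.   -0.01] q6 1.84
```

```bash
python3 -m crank '[[0.06,[0,0,0.045],[0,0,0]],[0.06,[0,0,0.08],[0,0,0]],[0.06,[0,0,0.11],[0,0,0]],[0.06,[0,0,0.121],[0,0,0]],[0.06,[0,0,0.121],[0,0,0]],[0.01,[0,0,0.121],[0,0,0]],[0.01,[0,0,0.121],[0,0,0]],[0.01,[0,0,0.121],[0,0,0]],[0.01,[0,0,0.121],[0,0,0]],[0.01,[0,0,0.121],[0,0,0]]]' 15
python3 -m crank '[[0.01,[0,0,-0.04],[0,0,0]],[0.01,[0,0,-0.08],[0,0,0]],[0.01,[0,0,-0.09],[0,0,0]],[0.01,[0,0,-0.09],[0,0,0]],[0.01,[0,0,-0.09],[0,0,0]]]'
python3 -c "
from h import *
go(.6395,.0805,.1,np.radians(73.8))"
```

```text
time_s: 24.0
position: [0.4854, 0.0435, 0.0095]
ee_rot: [-3.141, -0.002, -0.283]
ft_force: [0.1, -0.8, 4.7]
finger_gap: 0.343
time_s: 24.5
position: [0.4838, 0.0435, 0.0974]
ee_rot: [3.141, 0.001, -0.283]
ft_force: [0.2, 0.2, -0.8]
finger_gap: 0.343
shift [ 0.1392 -0.079  -0.0028] turn [ 2.e-02 -0.e+00  3.e+01] [ 0.    0.01 -0.  ] q6 1.84
```

```bash
python3 -m crank '[[0.01,[0.139,-0.079,0],[0,0,0]],[0.01,[0.139,-0.079,0],[0,0,0]],[0.01,[0.139,-0.079,0],[0,0,0]],[0.01,[0.139,-0.079,0],[0,0,0]],[0.01,[0.139,-0.079,0],[0,0,0]],[0.01,[0.139,-0.079,0],[0,0,0]],[0.01,[0.139,-0.079,0],[0,0,0]],[0.01,[0.139,-0.079,0],[0,0,0]]]'
python3 -c "
from h import *
pic('scene','p7.png',(190,130,390,280),4)
go(.6395,.0805,.016,np.radians(73.8))"
```

```text
time_s: 25.3
position: [0.6391, 0.0803, 0.0987]
ee_rot: [3.142, 0.0, -0.283]
ft_force: [-0.3, 0.2, -0.1]
finger_gap: 0.34
shift [ 0.0001 -0.0002  0.0829] turn [-1.000e-02  0.000e+00  2.999e+01] [-0.   -0.   -0.01] q6 1.9
```

View pics/p7.png

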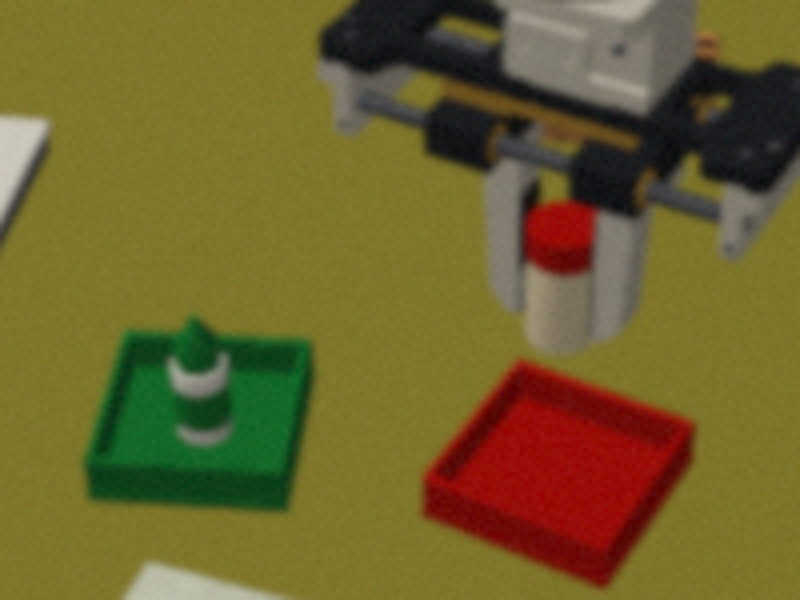

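The bottle stands upright, central in the green box at (203,395). The pot hangs upright over the red box at (560,280). Place it.

```bash
python3 -m crank '[[0.01,[0,0,0.04],[0,0,0]],[0.01,[0,0,0.07],[0,0,0]],[0.01,[0,0,0.08],[0,0,0]],[0.01,[0,0,0.083],[0,0,0]],[0.01,[0,0,0.083],[0,0,0]],[0.01,[0,0,0.083],[0,0,0]],[0.01,[0,0,0.083],[0,0,0]]]'
python3 -m crank '[[0.038,[0,0,0],[0,0,0]],[0.038,[0,0,0],[0,0,0]],[0.038,[0,0,0],[0,0,0]],[0.038,[0,0,-0.03],[0,0,0]],[0.038,[0,0,-0.07],[0,0,0]],[0.038,[0,0,-0.12],[0,0,0]],[0.038,[0,0,-0.14],[0,0,0]],[0.038,[0,0,-0.14],[0,0,0]],[0.038,[-0.15,0,-0.14],[0,0,0]],[0.038,[-0.15,0,-0.14],[0,0,0]],[0.038,[-0.15,0,-0.14],[0,0,0]],[0.038,[-0.15,0,-0.14],[0,0,0]]]'
python3 -c "
from h import *
pic('scene','p8.png',(90,130,390,330),2.6);pic('top','p9.png',(190,130,460,290),2.9)"
```

```text
time_s: 26.05
position: [0.6413, 0.0807, 0.0173]
ee_rot: [-3.141, -0.003, -0.283]
ft_force: [-0.1, -0.9, 0.2]
finger_gap: 0.343
time_s: 27.25
position: [0.4879, 0.1234, 0.1509]
ee_rot: [3.138, 0.009, -0.281]
ft_force: [-0.6, -0.5, 0.5]
finger_gap: 0.406
```

View pics/p8.png

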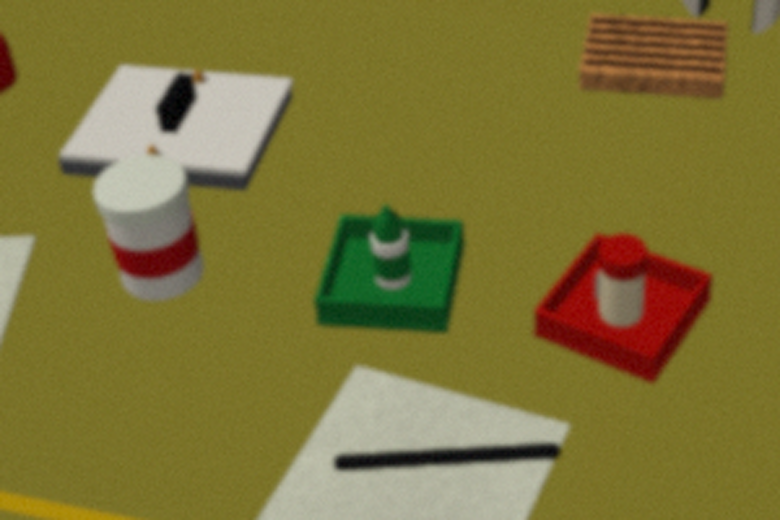

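View pics/p9.png

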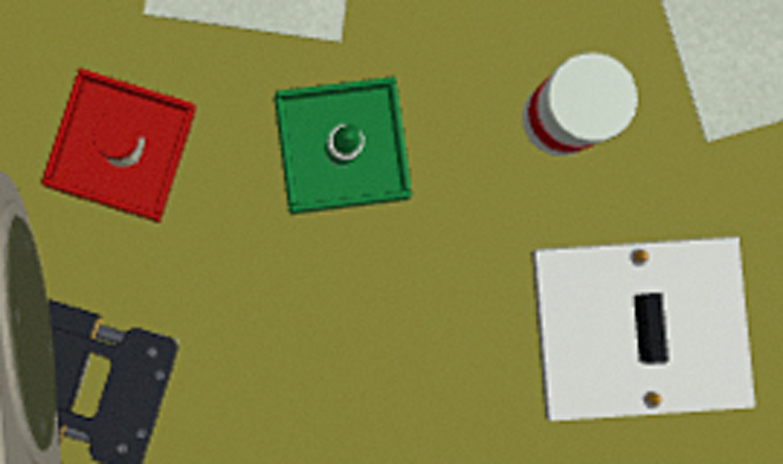

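Everything is in place. The pot is upright in the red box (620,285 scene; 120,145 top) and the bottle upright in the green box. The cover is flat with both pins through ((640,257) and (652,399)), the canister is untouched and the arm is clear. I'll let the arm settle and hand in.

```bash
python3 -m crank '[[0.038,[0,0,0],[0,0,0]],[0.038,[0,0,0],[0,0,0]],[0.038,[0,0,0],[0,0,0]]]'; python3 -c "
from rig import env
print(env.job_done())"
```

```text
time_s: 27.65
position: [0.497, 0.1221, 0.1556]
ee_rot: [-3.142, -0.0, -0.284]
ft_force: [0.5, 0.2, 0.5]
finger_gap: 0.407
the job is handed in; nothing more can be done
None
```

The job is handed in at about 27.7 s of the 120 s allowed; no verdict was reported.

- **Cassettes:** each lies flat and face up on its own colour half. I checked this by camera before the cover went on; they can't be seen under it now.
- **Cover plate:** it lies flat on the tray rim, and the last pictures show both brass pins through its holes.
- **Bottle and pot:** the dropper bottle stands upright near the middle of the green box, and the specimen pot upright in the red box.
- **Canister:** it stands where it was, and the gripper ended clear of everything.

- **Drops on release:** the cassettes, bottle and pot were let go about 3 mm above the floor because the arm stopped slightly high. All of them stayed upright or flat.
- **Stray move:** one extra row pushed the arm about 50 mm too far above the cover plate. I corrected it before gripping, and nothing was touched.

No final check failed.

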